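# Slide the saw-jig carriage home and lock it

## Task

The plywood carriage of the saw jig stands back along its rails: with the fingertips push it towards the saw posts until you feel it drop into the locating notches, easing off there rather than ramming it. Then push the red turn-button by its brass pin until it lies square across the carriage and locks it down, and let go. Only push, lift nothing: the pine block stays lying on the carriage, and everything else on the bench is left where it is.

Things in the scene. Friction and masses are not known exactly. Their poses are not given: they have to be found in the camera images.
- jig: Saw jig bed fixed to the bench. Its +x: slide direction, level, towards the saw posts; z up; origin on the bench top under the middle of the carriage when home. Grey base x -250 to 180 mm, 145 wide. Pale tracks, tops 30 mm above the bench. Dark guide strips at y +-57 to 69 mm, tops 50 mm up, open at the -x end; a red mark across each (x 80 mm) shows where the carriage's front edge ends.
- notch (a point): Home point: the jig's x = 0, y = 0, at the track tops, 30 mm above the bench; the carriage's middle is over it when home. Axes as the jig's. The notches are 36 mm long gaps in the tracks: inner tracks (y +-22 mm) at x 42 to 78 mm, outer tracks (y +-43.5 mm) at x -78 to -42 mm. An end stop stands at x 130 mm, 42 mm high.
- post (a point): Middle of the gap between the two pairs of pale saw posts at the jig's far end (jig x 150 mm, y 0), at their top, 97 mm above the bench. The posts fill x 134 to 166 mm, y +-46 to 70 mm of the jig.
- carriage: Loose plywood board 160 (its x, along the slide) x 110 x 20 mm, 0.3 to 0.65 kg, between the guides with 2 mm side play; dark fence 22 mm high on its front edge. Origin: mid-length, mid-width, underside of its four feet; 30 mm above the bench on the tracks, 22 mm dropped home. Board 8 to 28 mm above the origin. Starts 65 to 155 mm short of home.
- push_edge (a point): Middle of the carriage's plain rear face (away from the fence), half-way up the board: 48 mm above the bench at the start, 40 mm when home. Push it in +x (axes as the carriage's); 1 to 5 N slides it. Pushed low here it stays flat. When it drops (8 mm) its feet have 3 mm play fore and aft in the notches, then stop it, hard if pushed faster than 50 mm/s.
- turn_button (a joint): Angle in rad of the red bar (18 mm wide, 12 thick, 80 mm from pivot to end, underside 54 mm above the bench). 0: along the outside of the guide, pointing to the jig's -x; grows as it swings inward, clockwise from above; 1.57: square across the carriage; stop at 1.62. Stays where left; about 1 N at the pin. Passes 4 mm over the carriage if that is home, else hits its side.
- pivot (a point): Pivot of the turn-button, at the jig's x = 0, y = -90 mm, on the bar's top face 66 mm above the bench. Axes turn with the bar, which points to its -x. It stands on a dark block 50 x 32 mm, 52 mm high.
- pin (a point): Middle of the upright brass pin on the turn-button, 12 mm across, standing from 66 to 92 mm above the bench, 62 mm from the pivot; this point is 79 mm above the bench.
- pine_block: Loose pale pine block 28 x 64 x 30 mm high, lying on the carriage just behind the fence; it rides along and stays there. Origin: middle of its underside.
- blue_foam: Bystander: light blue foam offcut 75 x 50 x 32 mm. Origin: middle of its underside.
- green_foam: Bystander: pale green foam strip 85 x 32 x 20 mm. Origin: middle of its underside.
- yellow_foam: Bystander: yellow foam slab 120 x 100 x 40 mm. Origin: middle of its underside.
- brown_bottle: Bystander: amber glass bottle 66 mm across, 230 mm high. Origin: middle of its underside.
- glue_jar: Bystander: white jar with orange lid, 56 mm across, 65 mm high. Origin: middle of its underside.
- flat_brush: Bystander: brush with a wooden handle, lying on the bench. Origin: on its underside.
There are look-alikes about, which are no part of the job. Leave any orange look-alike of the carriage alone.

How it is judged:
By the outcome, as a careful person would: the job done as asked, in the order asked, and still so for the second after the job is handed in, with the robot touching nothing.
It also fails if it takes over 51 s, if anything falls off the work surface, if the arm or the gripper's body presses on something with over 40 N, if the wrist force passes 120 N, or if a joint passes its speed limit or range.

## Robot

A 7-joint arm with a two-finger parallel gripper is mounted at the origin on the work surface. World frame = base frame: x ahead of the robot, y to its left, z up, the work surface at z = 0. Lengths are in m, angles in rad, forces in N, time in s.
With the tool pointing down it reaches from about 0.4 to 0.875 m from the base axis. Payload 6.5 kg.
Tool frame: the origin (TCP) lies on the front face of the gripper's body, between the roots of the fingers; the fingertips stand 73 mm ahead of it and the grasp point (between the pads) lies 54 mm ahead of it; x points along the fingers, z is the direction in which the jaws open and shut, and the axes are right-handed (so a half turn about x gives the same grasp; the last joint's range is limited). The gripper opens to 85 mm and grips with 20 to 120 N. Pads are 22 mm wide; open, the fingers measure 114 mm over their backs; the gripper's body (76 mm by 85 mm) begins 54 mm behind the grasp point. The pads swing forward as they close: fully open they stand 13 mm farther back than shut.
Start: joints at [1.056, 0.536, -0.004, 1.538, 0.003, 1.067, -0.071], TCP at [0.282, -0.586, 0.304] pointing down, gripper open.
Joint ranges: [-2.7, 2.7], [-0.37, 2.16], [-1.27, 1.26], [0.24, 2.4], [-1.31, 4.45], [0.19, 1.91], [-2.76, 2.76]. Speed limits (rad/s): [2.39, 2.39, 3.14, 3.14, 3.14, 3.14, 3.14].

## Interface

Orientations are given as a unit quaternion [x, y, z, w].
In Python, from cell import r gives the robot as it stands. The module is installed in compiled form; this text tells all that it offers.
- The arm moves only by the shell command python3 -m jog 'ROWS'. ROWS is a JSON object of lists of equal length, an entry for each row: "dp": the shift along the tool's x, y, z in mm, a list of three; "rot": the turn, a rotation vector about the tool's x, y, z in degrees, a list of three; "grip": the gripper's target within -1 to 1 (shut at 1, half-way at 0, fully open at -1). A call has 1 to 20 rows; each row shifts and turns the commanded pose from where the row before left it, along the tool's axes as they then stand; what a row does not reach is not made up. A row lasts 1/8 s, in which the tool goes at most 62.5 mm and 10.7 degrees, less where a joint would pass 70% of its speed; a pose out of reach is approached as far as the arm can. A call with a gripper value outside its range is refused whole. The fingers move at their own pace and stop on an object; the grip force is fixed at half the most. Time passes only in rows, so rows that do not move let the fingers close. It gives the time, the measured TCP pose, the force and the opening at its end, in the units of the state.
- r.get_obs(): the state, without advancing time (a new reading comes with each control period).
- r.camera(name): name is "scene" or "side" or "wrist"; returns the picture (384x512x3 uint8, red, green, blue); there is no depth.
- r.get_calibration(name): a dict with "camera_matrix" (3x3 intrinsics, pixels), "k1" (the pictures are not rectified: a ray, as slopes to the right and down, at radius r is drawn at 1 + k1 r^2 times it, then the intrinsics apply), "rvec" (rotation vector, rad) and "tvec" (3), from world to camera coordinates, as OpenCV has them. Camera axes: x right, y down, z forward; pixel columns grow to the right and rows downward; lengths in m; the calibration is good to about 2 mm. A picture is of the moment at which its call begins: read the wrist's pose just before it. get_calibration takes no time and is no camera call; for the wrist camera it gives the pose at the moment of the call.
- r.close_job(): hands the job in, once; it reports no verdict.
Trained networks look in the newest picture that a camera, given by its name, has taken for a name from the list of things; names that differ only in an ending like _2 or _b are one class to them, and where a whole thing is asked for, a point or a joint stands for the part that bears it (a point fixed in the world has none). Each returns a list of dicts, best first, with "p" (0 to 1); they miss things now and then, are a little off and sometimes report something else, mostly with a low value. They report only what shows in the picture. A call takes as long as a camera call. They do not tell look-alikes from the thing itself.
- r.trace(camera, name): "mask" (384x512 bool, what is visible of it) and "position" ([column, row] in pixels, amid what is visible of it).
The state is a dict: "time": time; "joint_positions": joint angles; "qd": joint speeds; "effort": joint torques, N m; "tcp_pos": TCP position; "eef_rot": TCP orientation; "force": force on the tool from outside, world axes, zero at the start; "moment": the same for the moment, N m; "opening": finger opening in m.
Only numpy, scipy, OpenCV 4.12 (cv2) and the standard library are available. Lean on these libraries where they do the work, as an engineer would, in place of code of your own. Each camera call takes 0.05 s, during which the arm holds its last target. There are 200 camera calls.

## Working session

There is one attempt and no reset: what is moved stays moved. The work goes in short steps, Python scripts to look and compute and a shell command to move; the robot and the scene stay as the last step left them, time stands still between calls to the robot, and variables do not carry over. Pictures are saved under pics/ and viewed, about 8 in all and at most 12, crops included, and the job is handed in when it is done.

```bash
mkdir -p pics; cat > h.py <<'E'
import numpy as np, cv2
from scipy.spatial.transform import Rotation as R
from cell import r
def cal(n):
    c=r.get_calibration(n); return np.array(c["camera_matrix"]),c["k1"],np.array(c["rvec"],float).ravel(),np.array(c["tvec"],float).ravel()
def proj(n,P):
    K,k,rv,t=cal(n); return cv2.projectPoints(np.atleast_2d(np.array(P,float)),rv,t,K,np.array([k,0,0,0.]))[0].reshape(-1,2)
def onz(n,px,z):
    K,k,rv,t=cal(n); u=cv2.undistortPoints(np.array(px,float).reshape(-1,1,2),K,np.array([k,0,0,0.])).reshape(-1,2)
    M=R.from_rotvec(rv).as_matrix(); c=-M.T@t; d=np.c_[u,np.ones(len(u))]@M; s=(np.atleast_1d(z)-c[2])/d[:,2]
    return c+d*s[:,None]
def save(n,f): 
    im=r.camera(n); cv2.imwrite("pics/"+f,im[:,:,::-1]); return im
E
python3 - <<'E'
from h import *
a=save("scene","s0.png");b=save("side","d0.png")
cv2.imwrite("pics/both.png",cv2.resize(np.vstack([a,b])[:,:,::-1],None,fx=.78,fy=.78))
for c in("scene","side"):
  print(c,cal(c)[2:],)
  for n in("jig","carriage","turn_button","pin","pine_block","push_edge","pivot"):
    for d in r.trace(c,n)[:3]: print(n,round(d["p"],2),np.round(d["position"]),d["mask"].sum())
o=r.get_obs();print(o["time"],o["tcp_pos"],o["eef_rot"],o["opening"])
E
```

```text
scene (array([ 1.53036332,  1.91478852, -0.89990658]), array([ 0.1254619 , -0.2571793 ,  1.62011103]))
jig 0.78 [282. 212.] 3898
carriage 0.77 [215. 160.] 930
carriage 0.69 [380. 191.] 1157
carriage 0.68 [321. 167.] 792
turn_button 0.63 [267. 218.] 178
turn_button 0.47 [221. 244.] 336
pin 0.65 [266. 220.] 143
pine_block 0.65 [263. 194.] 166
push_edge 0.87 [217. 161.] 862
push_edge 0.76 [325. 170.] 809
push_edge 0.65 [246. 206.] 989
pivot 0.72 [266. 220.] 157
pivot 0.54 [264. 179.] 214
pivot 0.49 [262. 194.] 131
side (array([ 0.03821565, -2.89603977,  1.15647362]), array([0.5371865 , 0.08331919, 1.09159238]))
jig 0.91 [242. 247.] 5147
jig 0.31 [286. 215.] 498
carriage 0.77 [344. 279.] 2645
carriage 0.73 [313. 165.] 1380
carriage 0.66 [318. 355.] 3156
turn_button 0.56 [213. 219.] 184
turn_button 0.48 [242. 204.] 234
pin 0.67 [215. 216.] 187
pine_block 0.71 [242. 202.] 204
push_edge 0.93 [344. 280.] 2682
push_edge 0.92 [238. 197.] 1177
push_edge 0.89 [318. 355.] 3147
pivot 0.55 [214. 216.] 164
0.8 [ 0.28202364 -0.58561638  0.30390366] [ 0.37617678  0.59873637 -0.3761928   0.59873598] 0.08560818939749305
```

View pics/s0.png

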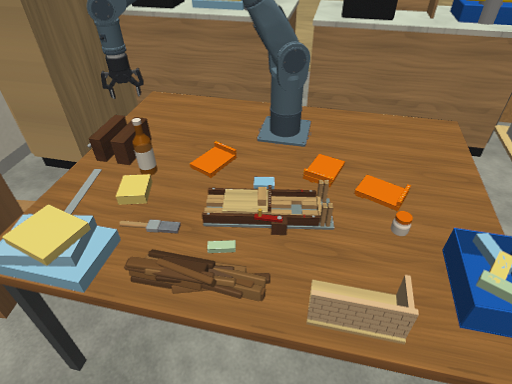

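View pics/d0.png

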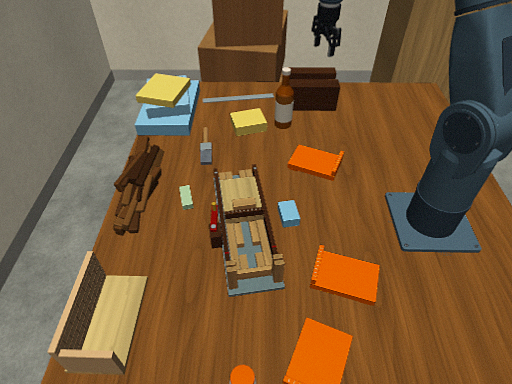

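The jig, with its pale carriage, lies at about (265,207) in the scene view and (245,235) in the side view. The three orange boards are look-alikes: scene (215,160), (321,167), (380,191). I'll confirm with one enlarged crop.

```bash
python3 - <<'E'
from h import *
a=cv2.imread("pics/s0.png")[170:245,190:345];b=cv2.imread("pics/d0.png")[155:300,170:310]
a=cv2.resize(a,None,fx=5,fy=5,interpolation=cv2.INTER_CUBIC)
b=cv2.resize(b,None,fx=4.1,fy=4.1,interpolation=cv2.INTER_CUBIC)
cv2.imwrite("pics/ca.png",a);cv2.imwrite("pics/cb.png",b)
E
```

```text
(no output)
```

View pics/ca.png

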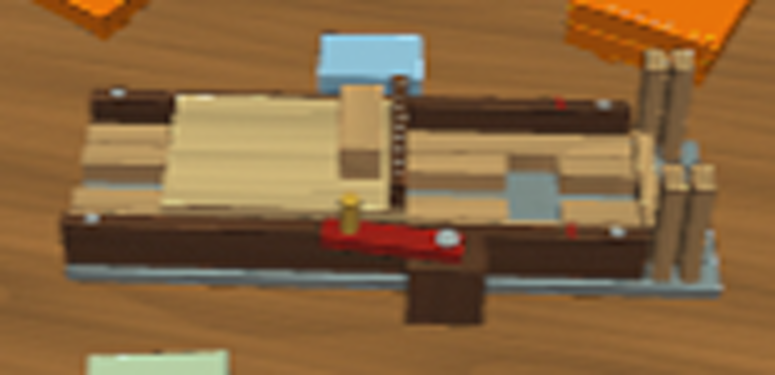

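View pics/cb.png

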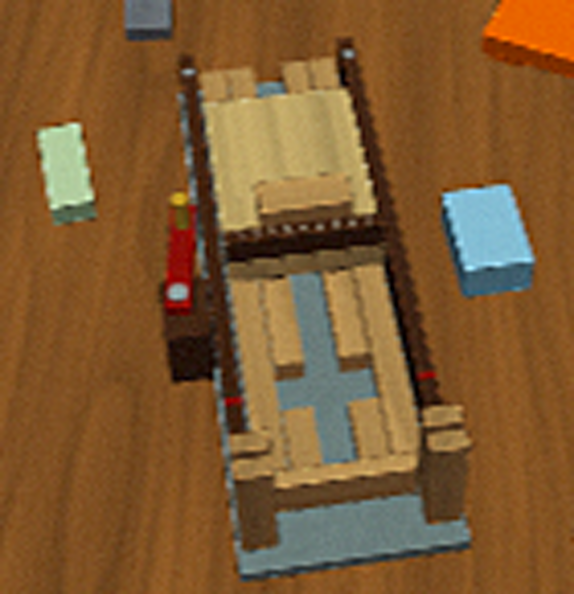

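```bash
cat > fit.py <<'E'
from h import *
from scipy.optimize import least_squares
S=lambda p:np.array(p)/5+[190,170]
D=lambda p:np.array(p)/4.1+[170,155]
obs=[("scene",S((560,103)),(80,63,50)),("scene",S((571,230)),(80,-63,50)),("scene",S((447,237)),(0,-90,66)),("scene",S((720,293)),(180,-72.5,0)),("scene",S((67,280)),(-250,-72.5,0)),
("side",D((177,291)),(0,-90,66)),("side",D((233,401)),(80,-63,50)),("side",D((427,375)),(80,63,50)),("side",D((243,578)),(180,-72.5,0)),("side",D((468,545)),(180,72.5,0))]
def W(j,q):
    c,s=np.cos(q[2]),np.sin(q[2]);j=np.array(j)/1000.;return np.array([q[0]+c*j[0]-s*j[1],q[1]+s*j[0]+c*j[1],j[2]])
f=lambda q:np.concatenate([proj(n,W(j,q))[0]-p for n,p,j in obs])
s=least_squares(f,[.6,-.1,1.57],loss="soft_l1");q=s.x
if __name__=="__main__":
    print("jig",q,np.degrees(q[2]));print(np.round(f(q).reshape(-1,2),1).tolist())
    def J(P):
        d=np.array(P)-[q[0],q[1],0];c,t=np.cos(q[2]),np.sin(q[2]);return np.round(1000*np.array([c*d[0]+t*d[1],-t*d[0]+c*d[1]]),1)
    print("rear corners",[J(onz("scene",S(p),.058)[0]) for p in((178,97),(163,208))],[J(onz("side",D(p),.058)[0]) for p in((205,105),(350,90))])
    print("pin top",J(onz("scene",S((349,198)),.092)[0]),J(onz("side",D((179,198)),.092)[0]))
    np.save("q.npy",q)
    for n,p in(("push -x235,0",(-235,0,48)),("notch",(0,0,30)),("pivot",(0,-90,66)),("post",(150,0,97))):print(n,W(p,q))
    o=r.get_obs();print(R.from_quat(o["eef_rot"]).as_matrix())
E
python3 fit.py
```

```text
jig [0.54005384 0.06837585 1.75885021] 100.77469377825508
[[-0.9, -0.4], [-0.7, -0.3], [-0.6, 0.2], [-0.9, 0.7], [-0.9, 0.3], [0.1, 0.9], [0.1, 0.3], [0.1, 0.1], [-0.4, 1.6], [0.9, 1.2]]
rear corners [array([-182.4,   50.1]), array([-180.4,  -60.4])] [array([-184.3,  -52.9]), array([-182. ,   57.5])]
pin top [-59.6 -82.9] [-62.4 -81.2]
push -x235,0 [ 0.58398648 -0.16248108  0.048     ]
notch [0.54005384 0.06837585 0.03      ]
pivot [0.62846713 0.08520112 0.066     ]
post [0.51201172 0.21573134 0.097     ]
[[-1.25277592e-05  9.00941763e-01  4.33940019e-01]
 [-1.88935852e-05  4.33940019e-01 -9.00941763e-01]
 [-1.00000000e+00 -1.94854642e-05  1.15857239e-05]]
```

```bash
python3 - <<'E'
from h import *
from fit import W,q
print("bottle",onz("side",[[284,125]],0),onz("scene",[[149,172]],0))
o=r.get_obs();M=R.from_quat(o["eef_rot"]).as_matrix()
t=W((-225,0,304),q);print(t,"tool mm",1000*M.T@(t-o["tcp_pos"]))
z=M[:,2];a=np.degrees(np.arctan2(z[1],z[0]));print("turn about tool x",-(np.degrees(q[2])-90-a))
E
```

```text
bottle [[ 0.41264537 -0.47381866  0.        ]] [[ 0.42396032 -0.47154828  0.        ]]
[ 0.58211701 -0.15265738  0.304     ] tool mm [-1.08275883e-01  4.58244881e+02 -2.59848325e+02]
turn about tool x -75.0568289819076
```

```bash
python3 -m jog '{"dp":[[-50,0,0],[-50,0,0],[0,46,-26],[0,46,-26],[0,46,-26],[0,46,-26],[0,46,-26],[0,46,-26],[0,46,-26],[0,46,-26],[0,46,-26],[0,44,-26],[0,0,0],[0,0,0],[0,0,0],[0,0,0],[0,0,0],[0,0,0],[0,0,0],[0,0,0]],"rot":[[0,0,0],[0,0,0],[0,0,0],[0,0,0],[0,0,0],[0,0,0],[0,0,0],[0,0,0],[0,0,0],[0,0,0],[0,0,0],[0,0,0],[-10.7,0,0],[-10.7,0,0],[-10.7,0,0],[-10.7,0,0],[-10.7,0,0],[-10.7,0,0],[-10.7,0,0],[0,0,0]],"grip":[0,0,0,0,0,0,0,0,0,0,0,0,0,0,0,0,0,0,0,0]}'
cat > st.py <<'E'
from h import *
from fit import W,q
o=r.get_obs();M=R.from_quat(o["eef_rot"]).as_matrix()
A=np.array([W((1000*v).tolist(),[0,0,q[2]]) for v in np.eye(3)]).T
J=1000*A.T@(np.array(o["tcp_pos"])-[q[0],q[1],0])
print("t",o["time"],"tcp jig mm",np.round(J,1),"open",round(o["opening"],4),"F jig",np.round(A.T@np.array(o["force"]),2))
print("tool axes in jig (cols)\n",np.round(A.T@M,3))
E
python3 st.py
```

```text
time: 3.3
tcp_pos: [0.5818, -0.1528, 0.4039]
eef_rot: [-0.065, 0.704, 0.065, 0.704]
force: [0.6, -0.4, 0.6]
opening: 0.0426
t 3.3 tcp jig mm [-2.251e+02  4.000e-01  4.039e+02] open 0.0426 F jig [-0.5  -0.51  0.64]
tool axes in jig (cols)
 [[ 0.     1.    -0.005]
 [-0.    -0.005 -1.   ]
 [-1.     0.     0.   ]]
```

```bash
python3 -m jog '{"dp":[[50,0,0],[50,0,0],[40,0,0],[0,0,0]],"rot":[[0,0,0],[0,0,0],[0,0,0],[0,0,0]],"grip":[0,0,0,0]}'
python3 - <<'E'
from h import *
from fit import W,q
a=save("wrist","w1.png")[:,:,::-1].copy()
for p in ((-182,55,58),(-182,-55,58),(80,63,50),(80,-63,50),(0,-90,66),(-61,-82,92),(-250,72.5,0),(-225,0,40)):
    u=proj("wrist",W(p,q))[0];print(p,np.round(u,1));cv2.drawMarker(a,tuple(int(round(v)) for v in u),(255,0,255),1,9)
cv2.imwrite("pics/w1m.png",cv2.resize(a,None,fx=1.5,fy=1.5))
E
```

```text
time: 3.8
tcp_pos: [0.58, -0.1525, 0.2612]
eef_rot: [-0.064, 0.706, 0.065, 0.702]
force: [0.1, 0.0, 0.6]
opening: 0.0426
(-182, 55, 58) [186.6 122.5]
(-182, -55, 58) [323.6 121.8]
(80, 63, 50) [ 166.9 -227.5]
(80, -63, 50) [ 339.6 -228.6]
(0, -90, 66) [ 385.5 -138.3]
(-61, -82, 92) [384.  -60.1]
(-250, 72.5, 0) [184.8 181. ]
(-225, 0, 40) [255.3 167.6]
```

View pics/w1m.png

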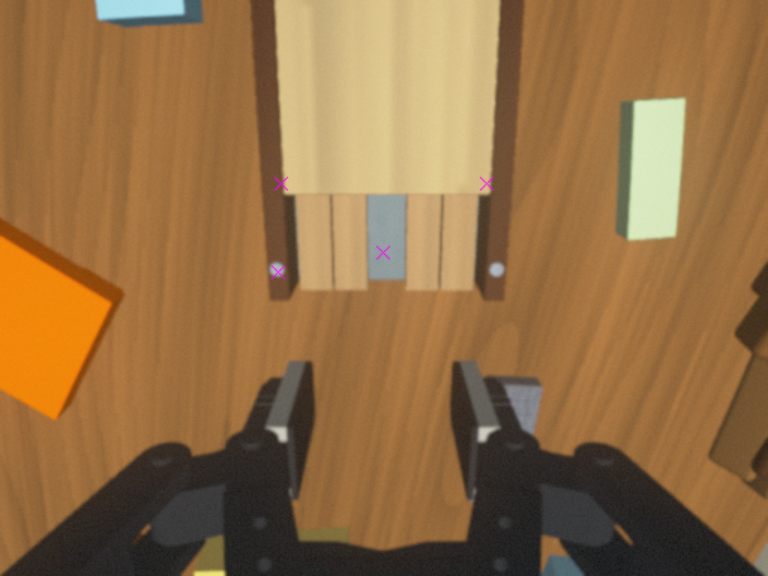

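```bash
python3 -m jog '{"dp":[[50,0,1],[50,0,0],[40,0,0],[16,0,0],[0,0,0],[0,5,0],[0,5,0],[0,5,0],[0,4,0],[0,4,0]],"rot":[[0,0,0],[0,0,0],[0,0,0],[0,0,0],[0,0,0],[0,0,0],[0,0,0],[0,0,0],[0,0,0],[0,0,0]],"grip":[0,0,0,0,0,0,0,0,0,0]}'; python3 st.py; python3 - <<'E'
from h import *
save("wrist","w2.png")
E
```

```text
time: 5.1
tcp_pos: [0.5785, -0.1295, 0.1079]
eef_rot: [-0.065, 0.704, 0.065, 0.704]
force: [-0.0, -0.5, -0.0]
opening: 0.0428
t 5.1 tcp jig mm [-201.6   -0.8  107.9] open 0.0428 F jig [-0.48  0.11 -0.03]
tool axes in jig (cols)
 [[-0.     1.    -0.003]
 [ 0.    -0.003 -1.   ]
 [-1.    -0.    -0.   ]]
```

View pics/w2.png

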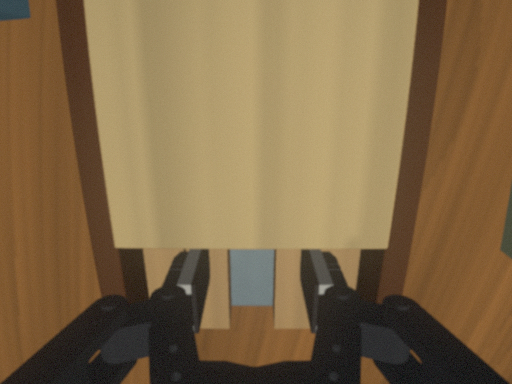

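The two fingertips stand at (190,255) and (315,255), just behind the rear edge at row 248 and centred between the guides. I'll push slowly.

```bash
python3 -m jog '{"dp":[[0,4,0],[0,4,0],[0,4,0],[0,4,0],[0,4,0],[0,4,0],[0,4,0],[0,4,0],[0,4,0],[0,4,0]],"rot":[[0,0,0],[0,0,0],[0,0,0],[0,0,0],[0,0,0],[0,0,0],[0,0,0],[0,0,0],[0,0,0],[0,0,0]],"grip":[0,0,0,0,0,0,0,0,0,0]}'; python3 st.py;python3 -m jog '{"dp":[[0,4,0],[0,4,0],[0,4,0],[0,4,0],[0,4,0],[0,4,0],[0,4,0],[0,4,0],[0,4,0],[0,4,0]],"rot":[[0,0,0],[0,0,0],[0,0,0],[0,0,0],[0,0,0],[0,0,0],[0,0,0],[0,0,0],[0,0,0],[0,0,0]],"grip":[0,0,0,0,0,0,0,0,0,0]}'; python3 st.py
```

```text
time: 6.4
tcp_pos: [0.5711, -0.0902, 0.1078]
eef_rot: [-0.065, 0.704, 0.065, 0.704]
force: [0.2, -1.4, -1.1]
opening: 0.0427
t 6.4 tcp jig mm [-161.6   -0.9  107.8] open 0.0427 F jig [-1.38  0.06 -1.13]
tool axes in jig (cols)
 [[ 0.     1.    -0.003]
 [ 0.    -0.003 -1.   ]
 [-1.     0.    -0.   ]]
time: 7.65
tcp_pos: [0.5638, -0.051, 0.1079]
eef_rot: [-0.065, 0.704, 0.065, 0.704]
force: [-0.3, -2.2, -1.2]
opening: 0.0428
t 7.65 tcp jig mm [-121.7   -1.   107.9] open 0.0428 F jig [-2.07  0.66 -1.19]
tool axes in jig (cols)
 [[-0.     1.    -0.003]
 [ 0.    -0.003 -1.   ]
 [-1.    -0.    -0.   ]]
```

```bash
Z='[0,0,0]'; python3 -m jog '{"dp":[[0,3,0],[0,3,0],[0,3,0],[0,3,0],[0,2,0]],"rot":[[0,0,0],[0,0,0],[0,0,0],[0,0,0],[0,0,0]],"grip":[0,0,0,0,0]}'; python3 st.py|head -1
python3 -m jog '{"dp":[[0,2,0],[0,2,0]],"rot":[[0,0,0],[0,0,0]],"grip":[0,0]}'; python3 st.py|head -1
python3 -m jog '{"dp":[[0,2,0],[0,2,0]],"rot":[[0,0,0],[0,0,0]],"grip":[0,0]}'; python3 st.py|head -1
```

```text
time: 8.28
tcp_pos: [0.5612, -0.0372, 0.1079]
eef_rot: [-0.065, 0.704, 0.065, 0.704]
force: [-0.4, -2.6, -0.9]
opening: 0.0426
t 8.275 tcp jig mm [-107.7   -1.1  107.9] open 0.0426 F jig [-2.5   0.9  -0.93]
time: 8.52
tcp_pos: [0.5605, -0.0335, 0.1079]
eef_rot: [-0.065, 0.704, 0.065, 0.704]
force: [1.0, -2.4, -0.8]
opening: 0.0427
t 8.525 tcp jig mm [-103.9   -1.1  107.9] open 0.0427 F jig [-2.52 -0.52 -0.85]
time: 8.78
tcp_pos: [0.5598, -0.0295, 0.1079]
eef_rot: [-0.065, 0.704, 0.065, 0.704]
force: [0.4, -2.5, -1.1]
opening: 0.0425
t 8.775 tcp jig mm [-99.8  -1.1 107.9] open 0.0425 F jig [-2.55  0.12 -1.14]
```

```bash
python3 - <<'E'
from h import *
save("side","d1.png")
b=cv2.resize(cv2.imread("pics/d1.png")[155:300,170:310],None,fx=4.1,fy=4.1,interpolation=cv2.INTER_CUBIC)
cv2.imwrite("pics/cb1.png",b)
E
```

```text
(no output)
```

View pics/cb1.png

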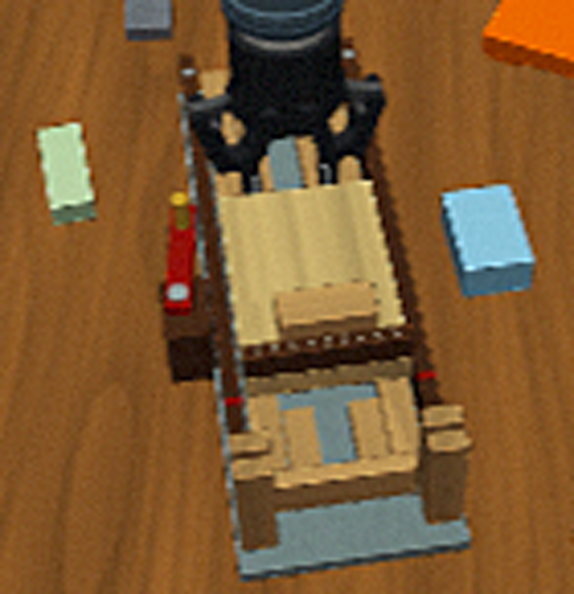

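The carriage is straight, with its front edge (row ~370) just short of the red marks at (233,401) and (427,375). It hasn't dropped yet, so I'll keep going in small steps.

```bash
python3 -m jog '{"dp":[[0,2,0],[0,2,0]],"rot":[[0,0,0],[0,0,0]],"grip":[0,0]}'|grep -E "force"; python3 st.py|head -1
python3 -m jog '{"dp":[[0,2,0]],"rot":[[0,0,0]],"grip":[0]}' |grep force; python3 st.py|head -1
```

```text
force: [0.3, -1.2, -0.9]
t 9.075 tcp jig mm [-95.9  -1.1 107.9] open 0.0423 F jig [-1.24 -0.04 -0.91]
force: [-0.1, -0.0, -0.5]
t 9.2 tcp jig mm [-93.8  -1.1 107.9] open 0.0426 F jig [ 0.01  0.09 -0.48]
```

The force fell to zero, which suggests it dropped. One gentle touch will show whether the notches now hold it.

```bash
python3 -m jog '{"dp":[[0,1,0],[0,0,0]],"rot":[[0,0,0],[0,0,0]],"grip":[0,0]}'|grep -E "force"; python3 st.py|head -1
python3 - <<'E'
from h import *
save("side","d2.png")
b=cv2.resize(cv2.imread("pics/d2.png")[155:300,170:310],None,fx=4.1,fy=4.1,interpolation=cv2.INTER_CUBIC)
cv2.imwrite("pics/cb2.png",b)
E
```

```text
force: [-0.6, -0.8, -0.0]
t 9.45 tcp jig mm [-92.6  -1.2 107.9] open 0.0426 F jig [-0.63  0.69 -0.02]
```

View pics/cb2.png

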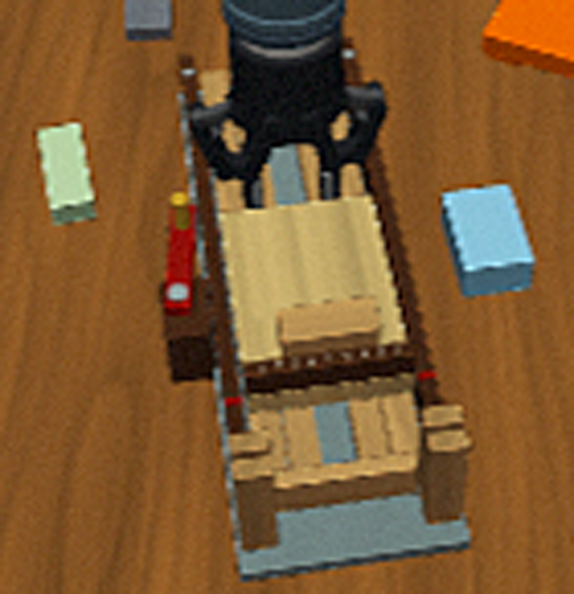

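It has dropped: the guides now stand proud of the board, the tracks behind it are free, and the front edge is at the red marks. I'll back off, shut the fingers and go up and round to the outside of the pin.

```bash
python3 -m jog '{"dp":[[0,-10,0],[0,-5,0],[-50,0,0],[-50,0,0],[0,14,43],[0,14,43],[0,12,43],[0,0,0],[0,0,0],[0,0,0],[0,0,0],[0,0,0],[0,0,0],[0,0,0],[0,0,0],[0,0,0]],"rot":[[0,0,0],[0,0,0],[0,0,0],[0,0,0],[0,0,0],[0,0,0],[0,0,0],[-10.3,0,0],[-10.3,0,0],[-10.3,0,0],[-10.3,0,0],[-10.3,0,0],[-10.3,0,0],[-10.3,0,0],[-10.3,0,0],[0,0,0]],"grip":[0,0,0,0,1,1,1,1,1,1,1,1,1,1,1,1]}'; python3 st.py
python3 - <<'E'
from h import *
from fit import W,q
a=save("wrist","w3.png")[:,:,::-1].copy()
for p in ((-80,55,50),(-80,-55,50),(80,63,50),(80,-63,50),(0,-90,66),(-61,-82,92)):
    u=proj("wrist",W(p,q))[0];print(p,np.round(u,1));cv2.drawMarker(a,tuple(int(round(v)) for v in u),(255,0,255),1,9)
for n in("pin","turn_button","pivot"):
    for d in r.trace("wrist",n)[:2]: print(n,round(d["p"],2),np.round(d["position"]),d["mask"].sum())
cv2.imwrite("pics/w3m.png",cv2.resize(a,None,fx=1.5,fy=1.5))
E
```

```text
time: 11.5
tcp_pos: [0.6806, 0.0249, 0.2075]
eef_rot: [-0.512, 0.487, 0.513, 0.487]
force: [0.1, 0.9, 0.7]
opening: 0.0002
t 11.5 tcp jig mm [ -69.  -130.   207.5] open 0.0002 F jig [ 0.88 -0.25  0.69]
tool axes in jig (cols)
 [[ 0.001  0.137  0.991]
 [ 0.001  0.991 -0.137]
 [-1.     0.001  0.001]]
(-80, 55, 50) [ 192.3 -102.3]
(-80, -55, 50) [222.3  86.8]
(80, 63, 50) [ 457.3 -141. ]
(80, -63, 50) [466.2  68. ]
(0, -90, 66) [356.4 127.5]
(-61, -82, 92) [258.  135.6]
pin 0.84 [299. 126.] 4435
turn_button 0.58 [298. 127.] 4480
pivot 0.9 [297. 129.] 4451
```

View pics/w3m.png

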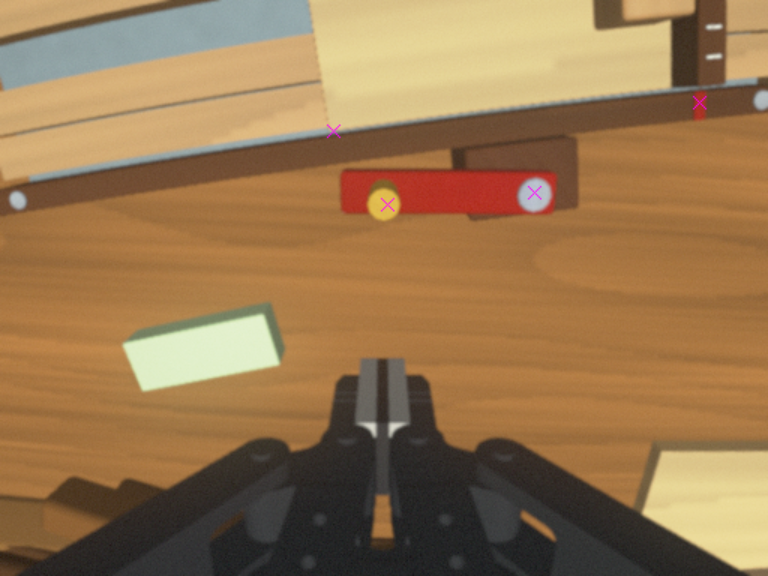

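The view confirms the fit: pin top (384,204) against the prediction (387,204), pivot (535,194) spot on, and the carriage's rear corner at its home mark. I'll descend outside the pin and come up to it.

```bash
python3 -m jog '{"dp":[[40,0,-1],[22,0,0],[0,8,0],[0,8,0],[0,6,0],[0,4,0],[0,3,0],[0,0,0]],"rot":[[0,0,0],[0,0,0],[0,0,0],[0,0,0],[0,0,0],[0,0,0],[0,0,0],[0,0,0]],"grip":[1,1,1,1,1,1,1,1]}'; python3 st.py|head -1
python3 -m jog '{"dp":[[0,4.4,-1],[0,4.4,-1],[0,4.4,-1],[0,4.4,-1],[0,4.4,-1]],"rot":[[4,0,0],[4,0,0],[4,0,0],[4,0,0],[4,0,0]],"grip":[1,1,1,1,1]}'; python3 st.py
python3 - <<'E'
from h import *
save("wrist","w4.png")
E
```

```text
time: 12.7
tcp_pos: [0.6517, 0.023, 0.1461]
eef_rot: [0.513, -0.487, -0.513, -0.487]
force: [-1.1, -0.0, 0.3]
opening: 0.0001
t 12.7 tcp jig mm [ -65.4 -101.2  146.1] open 0.0001 F jig [0.17 1.13 0.25]
time: 13.32
tcp_pos: [0.6299, 0.0196, 0.146]
eef_rot: [-0.42, 0.569, 0.42, 0.569]
force: [1.1, -1.3, -0.1]
opening: -0.0
t 13.325 tcp jig mm [-64.7 -79.1 146. ] open -0.0 F jig [-1.5  -0.86 -0.11]
tool axes in jig (cols)
 [[-0.001  0.468  0.884]
 [-0.001  0.884 -0.468]
 [-1.    -0.001 -0.   ]]
```

View pics/w4.png

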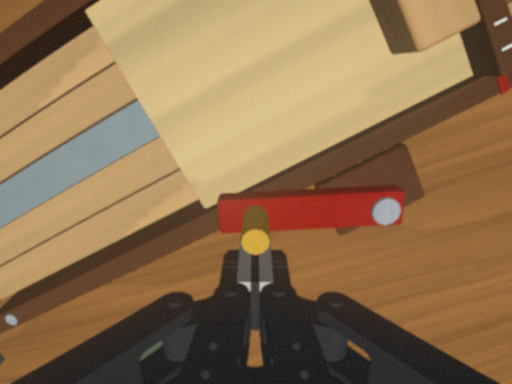

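The finger is on the pin at (256,240), the bar lies nearly across the tool, and the force is about 1.7 N. I'll continue along the arc.

```bash
python3 -m jog '{"dp":[[0,4.4,-1.1],[0,4.4,-1.1],[0,4.4,-1.1],[0,4.4,-1.1],[0,4.4,-1.1],[0,4.4,-1.1],[0,4.4,-1.1]],"rot":[[4,0,0],[4,0,0],[4,0,0],[4,0,0],[4,0,0],[4,0,0],[4,0,0]],"grip":[1,1,1,1,1,1,1]}'; python3 st.py
python3 -m jog '{"dp":[[0,4.4,-1.1],[0,4.4,-1.1],[0,4.4,-1.1],[0,4.4,-1.1],[0,4.4,-1.1],[0,4.4,-1.1],[0,4.4,-1.1]],"rot":[[4,0,0],[4,0,0],[4,0,0],[4,0,0],[4,0,0],[4,0,0],[4,0,0]],"grip":[1,1,1,1,1,1,1]}'; python3 st.py
python3 - <<'E'
from h import *
from fit import W,q
a=save("wrist","w5.png")[:,:,::-1].copy()
for p in ((0,-90,66),(0,-10,66),(0,-28,92),(0,-28,66)):
    u=proj("wrist",W(p,q))[0];print(p,np.round(u,1));cv2.drawMarker(a,tuple(int(round(v)) for v in u),(255,0,255),1,9)
cv2.imwrite("pics/w5m.png",cv2.resize(a,None,fx=1.5,fy=1.5))
E
```

```text
time: 14.25
tcp_pos: [0.5994, 0.0278, 0.1459]
eef_rot: [-0.27, 0.653, 0.27, 0.653]
force: [-0.2, -1.6, 0.2]
opening: -0.0002
t 14.25 tcp jig mm [-50.9 -50.7 145.9] open -0.0002 F jig [-1.57  0.45  0.19]
tool axes in jig (cols)
 [[-0.001  0.827  0.562]
 [-0.     0.562 -0.827]
 [-1.    -0.001 -0.   ]]
time: 15.12
tcp_pos: [0.5761, 0.0494, 0.1458]
eef_rot: [-0.104, 0.7, 0.104, 0.699]
force: [-0.4, -1.2, -0.5]
opening: -0.0001
t 15.125 tcp jig mm [-25.3 -31.9 145.8] open -0.0001 F jig [-1.1   0.61 -0.51]
tool axes in jig (cols)
 [[-0.     0.994  0.108]
 [ 0.     0.108 -0.994]
 [-1.    -0.    -0.001]]
(0, -90, 66) [380.4 211.8]
(0, -10, 66) [213.6 195.3]
(0, -28, 92) [251.4 222.6]
(0, -28, 66) [251.9 199.2]
```

View pics/w5m.png

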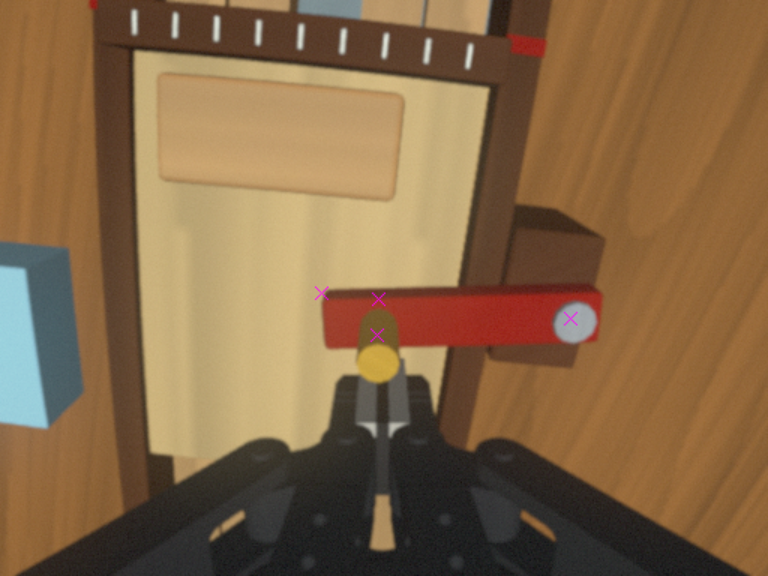

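Bar is about 7° short of square: pin top at (252,242) px against the target (251,223). About 8 mm more.

```bash
python3 -m jog '{"dp":[[0,3.5,-0.6],[0,3,-0.5],[0,1.5,0],[0,0,0]],"rot":[[3,0,0],[3,0,0],[0,0,0],[0,0,0]],"grip":[1,1,1,1]}'; python3 st.py
python3 - <<'E'
from h import *
from fit import W,q
a=save("wrist","w6.png")
hsv=cv2.cvtColor(a,cv2.COLOR_RGB2HSV)
m=(((hsv[...,0]<5)|(hsv[...,0]>174))&(hsv[...,1]>170)&(hsv[...,2]>120)).astype(np.uint8)
m[:130]=0
n,l,s,c=cv2.connectedComponentsWithStats(m);i=1+s[1:,4].argmax();ys,xs=np.where(l==i)
bot=[];top=[]
for x in range(xs.min()+4,xs.max()-30,4):
    if 228<x<285: continue
    bot.append((x,ys[xs==x].max()))
v=cv2.fitLine(np.array(bot,np.float32),cv2.DIST_HUBER,0,.01,.01).ravel()
P=[[v[2]-50*v[0],v[3]-50*v[1]],[v[2]+50*v[0],v[3]+50*v[1]]]
A=onz("wrist",P,.066);d=A[1]-A[0]
ang=np.degrees(np.arctan2(d[1],d[0]));print("bar world",ang,"rel to jig x (mod180; 90=square, 90-... )",(ang-np.degrees(q[2]))%180, "pts",s[i])
print("expect",proj("wrist",[W((0,-28,92),q),W((0,-90,66),q)]))
cv2.imwrite("pics/w6m.png",cv2.resize(a[:,:,::-1],None,fx=1.5,fy=1.5))
E
```

```text
time: 15.68
tcp_pos: [0.5732, 0.0572, 0.1459]
eef_rot: [-0.069, 0.704, 0.069, 0.704]
force: [1.0, -0.2, 0.4]
opening: 0.0004
t 15.675 tcp jig mm [-17.2 -30.5 145.9] open 0.0004 F jig [-0.43 -0.97  0.4 ]
tool axes in jig (cols)
 [[ 0.     1.     0.006]
 [-0.     0.006 -1.   ]
 [-1.     0.     0.   ]]
bar world 9.661829918423065 rel to jig x (mod180; 90=square, 90-... ) 88.88713614016798 pts [ 252  198  147   35 3512]
expect [[247.83570589 239.52282706]
 [377.67131595 214.27219644]]
```

View pics/w6m.png

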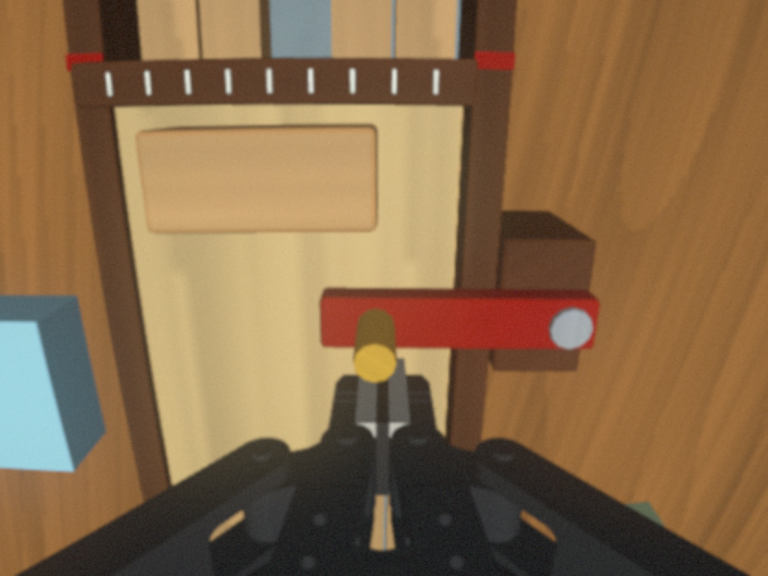

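The bar lies square (about 91°), the fence front is on the red marks (rows ~60) and the pine block is in place. I'll let go, back off and lift clear.

```bash
python3 -m jog '{"dp":[[0,-5,0],[0,-15,0],[-50,0,0],[-50,0,0],[-40,0,0],[0,-60,0],[0,-60,0],[0,-60,0],[0,0,0],[0,0,0]],"rot":[[0,0,0],[0,0,0],[0,0,0],[0,0,0],[0,0,0],[0,0,0],[0,0,0],[0,0,0],[0,0,0],[0,0,0]],"grip":[1,1,1,1,1,1,1,1,1,1]}'; python3 st.py|head -1
python3 - <<'E'
from h import *
a=save("scene","s9.png")[170:245,190:345];b=save("side","d9.png")[155:300,170:310]
cv2.imwrite("pics/f.png",np.vstack([cv2.resize(a,(560,271),interpolation=2),cv2.resize(b,(560,580),interpolation=2)[:320]])[:,:,::-1])
E
```

```text
time: 16.98
tcp_pos: [0.611, -0.1399, 0.2857]
eef_rot: [-0.067, 0.704, 0.068, 0.704]
force: [-0.0, 0.9, 0.2]
opening: 0.0001
t 16.975 tcp jig mm [-217.9  -30.7  285.7] open 0.0001 F jig [ 0.86 -0.14  0.16]
```

The picture limit is reached, so I'll check with numbers.

```bash
python3 - <<'E'
from h import *
from fit import W,q
for c,f in(("scene","s9.png"),("side","d9.png")):
    a=cv2.imread("pics/"+f);h=cv2.cvtColor(a,cv2.COLOR_BGR2HSV)
    m=((h[...,0]<5)|(h[...,0]>174))&(h[...,1]>170)&(h[...,2]>90)
    e=proj(c,[W((0,-90,66),q),W((0,-10,66),q),W((0,-50,62),q)]);u=e[2].astype(int)
    w=np.zeros_like(m);w[u[1]-25:u[1]+25,u[0]-30:u[0]+30]=1
    ys,xs=np.where(m&w);print(c,"expect pivot,tip,mid",e.round(1).tolist(),"red centroid",xs.mean().round(1),ys.mean().round(1),"ext",xs.min(),xs.max(),ys.min(),ys.max(),len(xs))
    u=proj(c,[W(p,q) for p in((-78,40,50),(-86,40,30))]);print(u.round(),[a[int(y),int(x)].tolist() for x,y in u])
E
```

```text
scene expect pivot,tip,mid [[278.8, 217.6], [278.5, 200.4], [278.6, 209.7]] red centroid 280.1 213.1 ext 277 304 205 222 71
[[256. 194.]
 [253. 198.]] [[94, 143, 159], [98, 152, 187]]
side expect pivot,tip,mid [[213.3, 226.9], [242.4, 223.1], [228.0, 225.9]] red centroid 225.5 225.4 ext 210 241 221 230 123
[[256. 204.]
 [255. 206.]] [[113, 181, 197], [94, 156, 182]]
```

The bar is still square from both cameras: in the side view it spans columns 210–241 against an expected 213–242.

```bash
python3 -c "
from cell import r
print(r.close_job())"
```

```text
the job is handed in; nothing more can be done
None
```

The carriage is home in its notches with the turn-button locked square across it, and I handed the job in at about 17 s of the 51 s allowed.

- **Carriage:** I pushed it by its rear face with half-open fingertips, at about 32 mm/s slowing to 16 mm/s. The sliding force of about 2.5 N fell to zero when it dropped. The pictures then showed the fence on the red marks and the board sunk between the guides. I saw no wrist reading above about 3 N.
- **Turn-button:** I pushed it round by the brass pin with shut fingers to about 91° (about 1.59 rad), under its 1.62 stop. I then let go and lifted clear.
- **Pine block and the rest:** The pine block was still behind the fence in the last picture I could view. Nothing else was touched.

**Final checks:** The 12-picture limit was reached, so the check after the arm withdrew was by numbers only. In the side view the red bar spans columns 210–241, against 213–242 expected for square. The scene view agrees roughly: its red centroid is about 3.5 pixels low, and one far-off red pixel got into its extents.

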